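# Purge the seed jar and hold its bayonet lid at the breathing mark

### The job

Purge the grey seed jar: first push the orange plunger of the pump beside it all the way down to its stop, then fit the bayonet lid squarely down into the jar's mouth and twist it clockwise to the yellow half-way marks, well short of the red lock marks. A spring turns the lid back, so do not let go: finish while still gripping the lid and holding it at the half-way marks, fully down in the jar and the plunger risen again. Leave the pots, the tin and the hand tools where they are.

Things in the scene. Friction and masses are not known exactly. Their poses are not given: they have to be found in the camera images.
- unit: Dark wooden foot, 120 (x) by 270 (y) by 12 mm, fixed to the board; carries the grey jar at y = -65 mm and the pump at y = +85 mm; copper pipe between them. Origin: centre of its underside. The jar is 95 mm high, radius 52 mm, 54 mm at the rim. Its rim has marks in opposite pairs: white at the entry slots, yellow (half-way) 45 deg clockwise of white seen from above, red (lock) 90 deg.
- jar_mouth (a point): Centre of the top face of the jar's collar, 95 mm above the work surface; axes as the foot's, z up. The collar is 8 mm thick, with a round hole of radius 18.5 mm and two entry slots, 18 mm wide, along its +x and -x out to radius 42 mm; the rim's marks lie at radius 43 to 54 mm.
- valve (a joint): Ring in the jar, 10 mm under the collar top, that the lugs drop between. 0 rad at rest (in line with the slots), grows clockwise seen from above; locks from 1.15 rad on (job lost), stop at 1.5. A spring drives it back: 0.02 N m at rest, 0.065 N m half-way. The lugs have 3 mm play to each side, so the ring lags the lid by about 5 degrees.
- lid: Loose lid, 0.12 kg, standing on its plug. Origin: centre of the plug's underside, z up. Plug: radius 16, 20 mm high; two lugs (12 wide, tips at radius 34, lowest 9.5 mm) along +x and -x. Grey disc: radius 40, 9 mm thick, 20 to 29 mm up. Yellow bar grip on it: 74 long along x (over the lugs, it points to the marks), 16 thick along y, 29 to 63 mm up. Same after half a turn.
- plunger (a joint): Pump plunger travel in m: 0 when up, 0.020 at the stop, grows downward. Its spring needs 2.4 N to start and 8.5 N at the stop; it rises again by itself.
- plunger_top (a point): Centre of the top face of the orange plunger head, a disc of radius 19 mm, 10 mm thick; moves with the plunger; 100 mm above the work surface when up. It stands 150 mm from the jar's axis, along the foot's +y.
- lid_seat (a point): Centre of the underside of the lid's disc, 20 mm above the lid's origin; meets jar_mouth when the lid is fully down.
- clay_pot: Loose terracotta pot, radius 45 mm, height 80 mm; origin at the centre of its underside. Leave alone.
- white_pot: Loose white ceramic pot, radius 55 mm, height 100 mm; origin at the centre of its underside. Leave alone.
- seed_tin: Loose green tin, radius 35 mm, height 90 mm; origin at the centre of its underside. Leave alone.
- trowel: Loose steel trowel lying flat, 300 mm long along its x, 72 mm wide, 30 mm high, wooden handle to -x; origin under its middle. Leave alone.
- rake: Loose hand rake lying flat, 285 mm long along its x, 90 mm wide, 30 mm high, wooden handle to -x; origin near its middle. Leave alone.
Not all that is in view belongs to the job. Leave any pink, purple or turquoise look-alike of the lid alone.

How it is judged:
By the outcome, as a careful person would: the job done as asked, in the order asked, and still so for the second after the job is handed in, while the arm keeps its last pose, push and grip.
It also fails if it takes over 62 s, if anything falls off the work surface, if the arm or the gripper's body presses on something with over 40 N, if the wrist force passes 120 N, or if a joint passes its speed limit or range.

### The arm

A 7-joint arm with a two-finger parallel gripper is mounted at the origin on the work surface. World frame = base frame: x ahead of the robot, y to its left, z up, the work surface at z = 0. Lengths are in mm, angles in rad, forces in N, time in s.
With the tool pointing down it reaches from about 400 to 900 mm from the base axis. Payload 5.6 kg.
Tool frame: the origin (TCP) lies midway between the tips of the shut fingers; the grasp point (between the pads) lies 19 mm behind it; x points along the fingers, y is the direction in which the jaws open and shut, and the axes are right-handed (so a half turn about x gives the same grasp; the last joint's range is limited). The gripper opens to 92 mm and grips with 3 to 60 N. Pads are 20 mm wide; open, the fingers measure 128 mm over their backs; the gripper's body (75 mm by 189 mm) begins 69 mm behind the grasp point.
Start: joints at [-1.319, 0.468, -0.012, 1.603, 0.006, 1.071, -0.056], TCP at [188.898, 621.954, 214.592] pointing down, gripper open.
Joint ranges: [-2.53, 2.53], [-0.31, 2.02], [-1.57, 1.55], [0.28, 2.44], [-1.29, 4.43], [0.15, 1.84], [-2.92, 2.92]. Speed limits (rad/s): [2.57, 2.57, 3.14, 3.14, 3.14, 3.14, 3.14].

### API

Orientations are given as a rotation vector (axis times angle).
In Python, from cell import robot, grip, kin, viewer gives the robot as it stands. Calls block until the motion is done:
- robot.movep(position, orientation): joint-space move of the TCP to a pose.
- robot.servo_line(position, feed=150, rotation=None): straight line of the TCP; rotation=None keeps the orientation; feed is the mean speed in mm/s.
- robot.goto_joints(angles): joint-space move.
- grip(opening, newtons=None): opening from 0.0 (shut) to 1.0 (fully open); newtons is the grip in N (None keeps the last); returns when the fingers have stopped.
- robot.hold(seconds).
- kin.ik(position, orientation): joint angles nearest the present ones, or None.
- robot.observe(): the state.
- viewer.read_camera(name): name is "scene" or "top" or "wrist"; returns the picture (420x560x3 uint8, red, green, blue); there is no depth.
- viewer.camera_info(name): a dict with "camera_matrix" (3x3 intrinsics, pixels), "k1" (the pictures are not rectified: a ray, as slopes to the right and down, at radius r is drawn at 1 + k1 r^2 times it, then the intrinsics apply), "R" (3x3) and "t" (3): a world point X has camera coordinates R X + t. Camera axes: x right, y down, z forward; pixel columns grow to the right and rows downward; lengths in mm; the calibration is good to about 2 mm. A picture is of the moment at which its call begins: read the wrist's pose just before it. camera_info takes no time and is no camera call; for the wrist camera it gives the pose at the moment of the call.
A pose or a line that the arm cannot do raises robot.IKError and nothing moves.
- robot.job_done(): hands the job in, once; it reports no verdict.
Trained networks look in the newest picture that a camera, given by its name, has taken for a name from the list of things; names that differ only in an ending like _2 or _b are one class to them, and where a whole thing is asked for, a point or a joint stands for the part that bears it (a point fixed in the world has none). Each returns a list of dicts, best first, with "confidence" (0 to 1); they miss things now and then, are a little off and sometimes report something else, mostly with a low value. They report only what shows in the picture. A call takes as long as a camera call. They do not tell look-alikes from the thing itself.
- viewer.silhouettes(name, camera): "mask" (420x560 bool, what is visible of it).
- viewer.pinpoint(name, camera): "at" ([x, y, z] in mm, in the coordinates of the camera as it stood for that picture, good to about 4 mm: a listed point, or the origin of a listed thing).
The state is a dict: "t": time; "joints": joint angles; "joint_velocities": joint speeds; "joint_torque": joint torques, N m; "tcp_pos": TCP position; "tcp_rot": TCP orientation; "contact_force": force on the tool from outside, world axes, zero at the start; "wrist_torque": the same for the moment, N m; "grip_width": opening from 0.0 (shut) to 1.0 (fully open).
Only numpy, scipy, OpenCV 4.12 (cv2) and the standard library are available. Lean on these libraries where they do the work, as an engineer would, in place of code of your own. Each camera call takes 0.05 s, during which the arm holds its last target.

## Working session

There is one attempt and no reset: what is moved stays moved. The work goes in short steps, each a Python script; the robot and the scene stay as the last script left them, time stands still between calls to the robot, and variables do not carry over. Pictures are saved under pics/ and viewed, and the job is handed in when it is done.

```bash
mkdir -p pics; ls
cat > h.py <<'E'
import numpy as np, cv2
from cell import robot, grip, kin, viewer
from scipy.spatial.transform import Rotation as Rn
def save(im,n): cv2.imwrite('pics/'+n+'.png', cv2.cvtColor(im,cv2.COLOR_RGB2BGR))
def c2w(ci,p):
    return np.array(ci['R']).T@(np.array(p)-np.array(ci['t']))
def proj(ci,X):
    p=np.array(ci['R'])@np.array(X)+np.array(ci['t']); s=p[:2]/p[2]; s=s*(1+ci['k1']*(s@s))
    K=np.array(ci['camera_matrix']); return K[:2,:2]@s+K[:2,2]
def ray(ci,px,z):
    K=np.array(ci['camera_matrix']); d=np.linalg.solve(K,[px[0],px[1],1])[:2]
    s=d.copy()
    for _ in range(30): s=d/(1+ci['k1']*(s@s))
    R=np.array(ci['R']); o=-R.T@np.array(ci['t']); v=R.T@np.array([s[0],s[1],1])
    return o+v*(z-o[2])/v[2]
E
python3 - <<'E'
from h import *
for c in ('top','scene','wrist'):
    im=viewer.read_camera(c); save(im,c+'0'); ci=viewer.camera_info(c)
    print(c,ci['k1'],np.round(np.array(ci['camera_matrix']),1).tolist(),np.round(np.array(ci['t'])).tolist())
    if c!='wrist':
        for n in ['unit','jar_mouth','lid','plunger_top','lid_seat','clay_pot','white_pot','seed_tin','trowel','rake']:
            for d in viewer.pinpoint(n,c)[:4]:
                w=c2w(ci,d['at']); print(n,round(d['confidence'],2),w.round(1),proj(ci,w).round())
o=robot.observe(); print(o)
E
```

```text
pics
top -0.17260576921156776 [[484.4, 0.0, 275.5], [0.0, 484.4, 222.1], [0.0, 0.0, 1.0]] [-14.0, 543.0, 1663.0]
unit 0.68 [533.3  43.3  -3.7] [261. 227.]
jar_mouth 0.8 [564.8  -6.2  94.8] [274. 213.]
lid 0.91 [302.3 355.7   1.4] [173. 290.]
lid 0.81 [317.3 153.9   1.8] [229. 286.]
lid 0.78 [372.1 262.2   1. ] [199. 271.]
lid 0.7 [506.6 281.4   0.7] [195. 233.]
plunger_top 0.4 [486.4 120.   99.3] [237. 235.]
lid_seat 0.9 [663.5 316.   18.6] [186. 190.]
lid_seat 0.84 [506.3 287.5  19. ] [193. 233.]
lid_seat 0.82 [302.5 358.   17.6] [171. 289.]
lid_seat 0.72 [367.8 258.5  18. ] [199. 271.]
clay_pot 0.92 [ 504.2 -312.6   -1.2] [359. 235.]
white_pot 0.67 [ 761.6 -153.7    0. ] [315. 166.]
seed_tin 0.79 [ 686.1 -349.4   -2.6] [368. 187.]
seed_tin 0.16 [505.  283.8   1.3] [194. 234.]
trowel 0.73 [5.225e+02 4.686e+02 3.000e-01] [145. 229.]
scene -0.09554228011855284 [[501.6, 0.0, 282.1], [0.0, 501.6, 209.5], [0.0, 0.0, 1.0]] [436.0, -96.0, 1885.0]
unit 0.77 [532.   47.1   1. ] [288. 241.]
jar_mouth 0.75 [565.5  -8.5  93.7] [270. 213.]
lid 0.87 [5.025e+02 2.809e+02 1.000e-01] [341. 282.]
lid
[... 806 characters left out ...]
32.0, 392.0]
{'t': 1.15, 'joints': array([-1.31898953,  0.46750607, -0.01158385,  1.60270584,  0.006013  ,
        1.07138181, -0.05628754]), 'joint_velocities': array([ 0.0002015 , -0.0017071 , -0.00084046, -0.00011163,  0.00168473,
       -0.00089813,  0.00051736]), 'joint_torque': array([ 2.00663048e-04, -5.20427728e+01, -1.26187431e-02, -2.44070560e+01,
       -5.66674245e-02,  1.12334214e-02,  2.14113766e-05]), 'tcp_pos': array([188.9182572 , 621.95063789, 214.58599299]), 'tcp_rot': array([ 0.23146179,  1.55831579, -0.23141783]), 'contact_force': array([0.87223473, 0.49638026, 0.58312729]), 'wrist_torque': array([-0.00712999, -0.01181489, -0.04375519]), 'grip_width': 1.0007048612682523}
```

Run:
```python
import cv2
a=cv2.imread('pics/top0.png')[120:320,100:400]; cv2.imwrite('pics/top0z.png',cv2.resize(a,None,fx=2.6,fy=2.6,interpolation=3))
a=cv2.imread('pics/scene0.png')[170:370,180:440]; cv2.imwrite('pics/scene0z.png',cv2.resize(a,None,fx=3,fy=3,interpolation=3))
```

```text
(no output)
```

View pics/top0z.png

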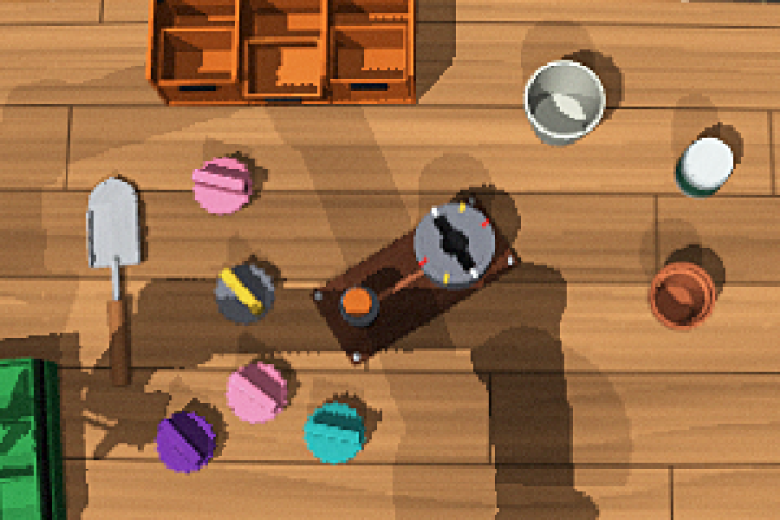

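View pics/scene0z.png

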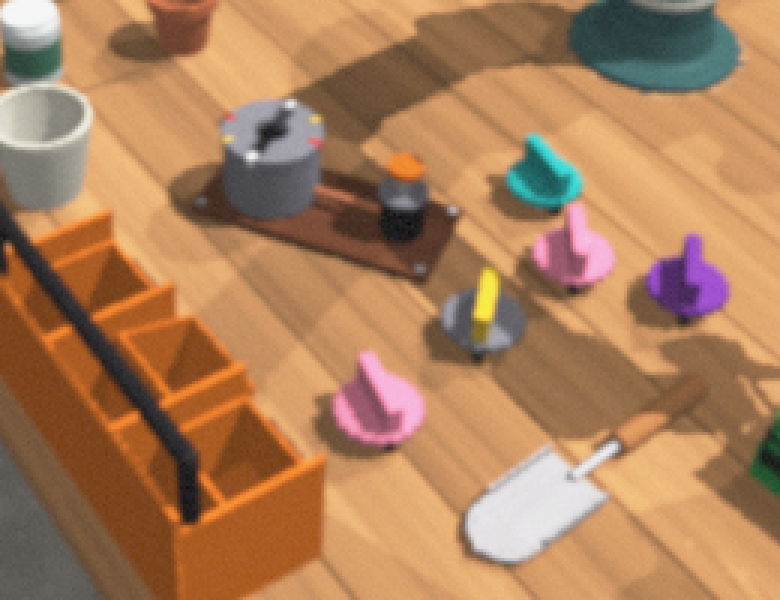

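View pics/wrist0.png

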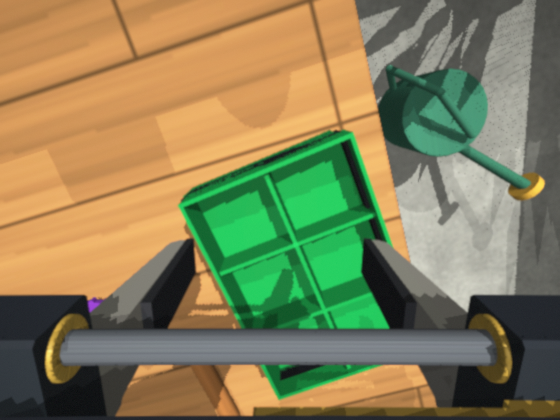

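The yellow-bar lid on the grey disc is at top pixel (193,231), around (505,282). The jar is at about (565,-7) and the plunger at about (486,120), so the foot yaw is roughly 32°. Next I'll refine these with the wrist camera.

```bash
cat >> h.py <<'E'
def down(yaw):
    # tool x down, tool y (jaw axis) at given yaw (rad)
    x=np.array([0,0,-1.]); y=np.array([np.cos(yaw),np.sin(yaw),0]); z=np.cross(x,y)
    return Rn.from_matrix(np.c_[x,y,z]).as_rotvec()
E
python3 - <<'E'
from h import *
ci=viewer.camera_info('wrist'); o=robot.observe()
R=np.array(ci['R']); c=-R.T@np.array(ci['t']); T=Rn.from_rotvec(o['tcp_rot']).as_matrix()
print('cam',c.round(1),'in tool',(T.T@(c-o['tcp_pos'])).round(1)); print('cam axes in tool\n',(T.T@R.T).round(2)); print(T.round(2))
# which jaw yaws feasible
for nm,p,ys in (('lid',[505,282,120],[132,-48]),('jar',[565,-7,130],[122,-58]),('jarT',[565,-7,110],[77,77-5,-103,-108]),('pl',[486,120,130],[122,-58,32,-148])):
    for y in ys:
        q=kin.ik(p,down(np.radians(y))); print(nm,y,None if q is None else np.round(q,2))
E
```

```text
cam [116.9 644.6 385.3] in tool [-170.7    0.7  -75.5]
cam axes in tool
 [[ 0.   -0.27  0.96]
 [ 1.   -0.   -0.  ]
 [ 0.    0.96  0.27]]
[[ 0.    0.29  0.96]
 [ 0.    0.96 -0.29]
 [-1.    0.    0.  ]]
lid 132 [-0.51  0.46 -0.07  1.86  0.04  0.82  1.7 ]
lid -48 [-0.96  0.49  0.51  1.89 -0.31  0.84 -1.13]
jar 122 [-0.29  0.43  0.31  1.9  -0.17  0.83  2.24]
jar -58 [-0.6   0.5   0.71  1.92 -0.42  0.87 -0.68]
jarT 77 [-0.37  0.48  0.41  1.92 -0.26  0.8   1.53]
jarT 72 [-0.38  0.48  0.43  1.92 -0.27  0.8   1.45]
jarT -103 [-0.73  0.61  0.92  1.94 -0.62  0.9  -1.29]
jarT -108 [-0.84  0.73  1.12  1.95 -0.79  0.99 -1.23]
pl 122 [-0.42  0.33  0.13  2.04 -0.06  0.77  1.88]
pl -58 [-0.82  0.37  0.61  2.07 -0.3   0.79 -1.03]
pl 32 [-0.66  0.34  0.42  2.06 -0.2   0.78  0.44]
pl -148 [-1.28  0.74  1.35  2.09 -0.86  1.06 -2.06]
```

Run:
```python
from h import *
y=np.radians(122); z=np.array([np.sin(y),-np.cos(y),0])
robot.movep([505,282,0]+np.array([0,0,230])-50*z,down(np.radians(132)))
def look(names,tag):
    ci=viewer.camera_info('wrist'); im=viewer.read_camera('wrist'); save(im,tag)
    print('t',robot.observe()['t'])
    for n in names:
        for d in viewer.pinpoint(n,'wrist')[:3]:
            w=c2w(ci,d['at']); print(n,round(d['confidence'],2),w.round(1),proj(ci,w).round())
    np.savez('pics/'+tag+'.npz',**{k:np.array(v) for k,v in ci.items()})
look(['lid','lid_seat'],'w1')
robot.movep([525,56,0]+np.array([0,0,260])-50*z,down(y))
look(['jar_mouth','plunger_top','unit'],'w2')
```

```text
t 2.875
lid 0.97 [322.4 154.2   4.1] [296.  14.]
lid 0.93 [511.1 280.7   1.2] [267. 217.]
lid 0.74 [299.8 352.2  -1.3] [434. 127.]
lid_seat 0.91 [510.  278.   22.3] [266. 220.]
lid_seat 0.9 [662.7 316.   14.8] [211. 318.]
lid_seat 0.78 [302.  357.2  21.3] [444. 132.]
t 3.9417
jar_mouth 0.74 [567.   -4.   92.8] [209. 234.]
plunger_top 0.96 [483.9 118.1 101.5] [349. 232.]
unit 0.82 [531.2  43.7   2.8] [267. 207.]
```

View pics/w1.png

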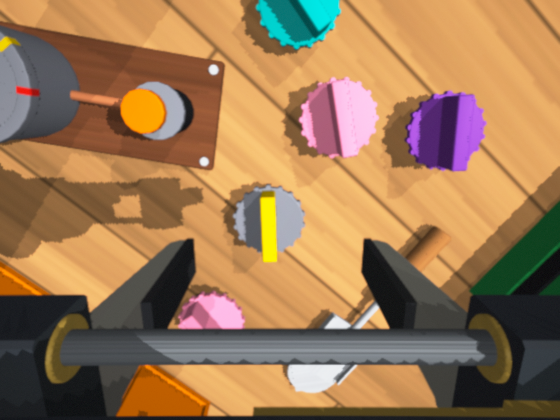

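View pics/w2.png

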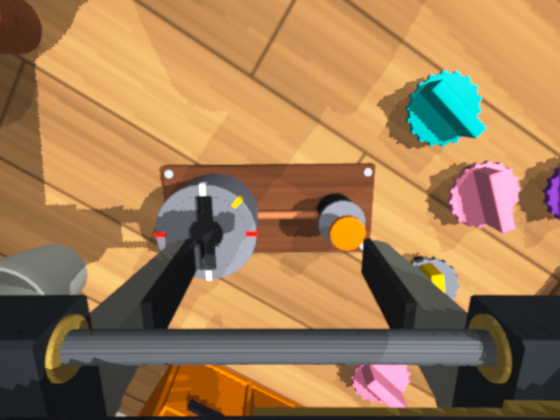

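w1: the lid's yellow bar runs from (268,193) to (270,262). w2: the jar's white marks are at (202,189) and (208,275), the red marks at (160,235) and (251,234), a yellow mark at (237,202), and the plunger at (348,232). I'll fit these pixels numerically.

Run:
```python
import os; from h import *
def blobs(im,m,mn=8):
    n,l,s,c=cv2.connectedComponentsWithStats(m.astype(np.uint8)); return [(c[i].round(1),s[i,4],l==i) for i in range(1,n) if s[i,4]>=mn]
def ld(t):
    return cv2.cvtColor(cv2.imread(f'pics/{t}.png'),cv2.COLOR_BGR2HSV), dict(np.load(f'pics/{t}.npz'))
h,ci=ld('w1'); H,S,V=h[...,0],h[...,1],h[...,2]
m=(H>24)&(H<33)&(S>170)&(V>150)
m[:, :150]=0
for c,a,mm in blobs(h,m,100):
    pts=np.argwhere(mm)[:,::-1].astype(np.float32); r=cv2.minAreaRect(pts); print('bar',c,a,r)
    w=np.array([ray(ci,p,63)[:2] for p in pts]); cw=w.mean(0); u,s,vt=np.linalg.svd(w-cw,full_matrices=False); print(cw, np.degrees(np.arctan2(vt[0,1],vt[0,0])), np.ptp((w-cw)@vt.T,axis=0))
# disc + bar silhouette in w1
h,ci=ld('w2'); H,S,V=h[...,0],h[...,1],h[...,2]
m=(H>5)&(H<20)&(S>200)&(V>190)
for c,a,mm in blobs(h,m,100):
    if 320<c[0]<375 and 200<c[1]<260:
        w=np.array([ray(ci,p,100)[:2] for p in np.argwhere(mm)[:,::-1]]); print('plunger',c,a,w.mean(0),np.ptp(w,axis=0))
sub=np.zeros_like(m); sub[170:290,150:260]=1
for nm,mm in (('white',(S<30)&(V>215)),('yel',(H>22)&(H<35)&(S>150)&(V>150)),('red',((H<6)|(H>174))&(S>150)&(V>130))):
    for c,a,b in blobs(h,mm&sub,8):
        w=ray(ci,c,95); print(nm,c,a,w.round(1))
im=cv2.imread('pics/w2.png')[170:290,140:270]; cv2.imwrite('pics/w2z.png',cv2.resize(im,None,fx=5,fy=5,interpolation=3))
im=cv2.imread('pics/w1.png')[170:270,220:320]; cv2.imwrite('pics/w1z.png',cv2.resize(im,None,fx=5,fy=5,interpolation=3))
```

```text
bar [268.4 228.2] 931 ((268.2930908203125, 227.17291259765625), (68.02937316894531, 14.205598831176758), 88.26429748535156)
[504.08862722 278.61526528] 43.47220460332475 [76.80859669 15.09763415]
plunger [345.3 238.1] 531 [491.43142212 119.28562828] [36.86965517 36.50589296]
white [168.3 173.9] 45 [530.9 -70.6  95. ]
white [202.  189.5] 80 [527. -34.  95.]
white [208.3 275.2] 64 [608.6  18.4  95. ]
yel [237.  201.5] 70 [519.    2.8  95. ]
red [252.1 233.3] 55 [540.7  34.   95. ]
red [159.1 234.1] 59 [594.  -49.3  95. ]
```

View pics/w2z.png

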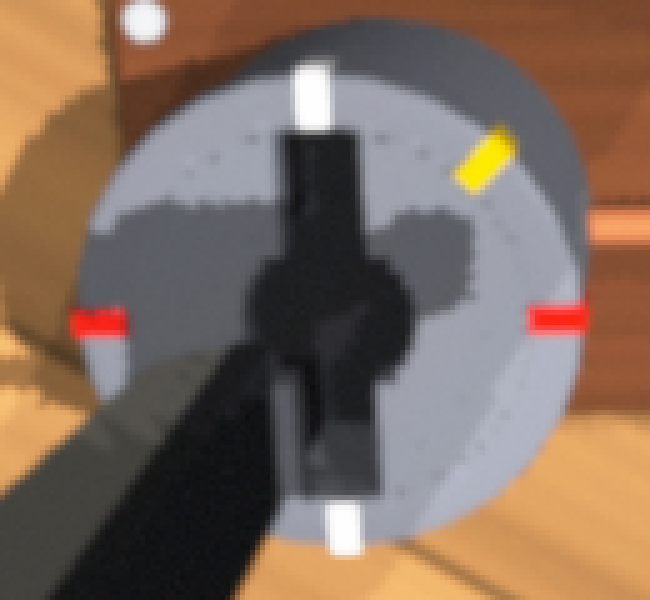

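View pics/w1z.png

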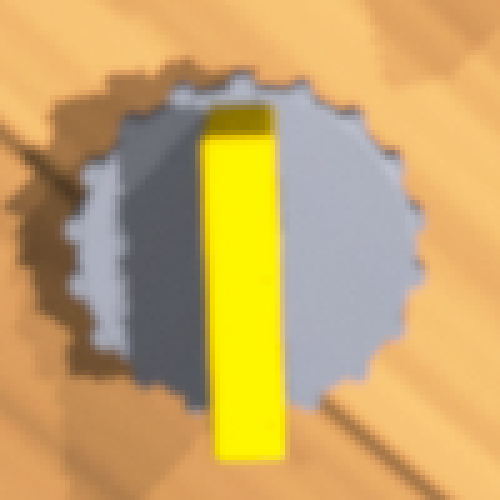

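Run:
```python
from h import *
ci=dict(np.load('pics/w1.npz'))
c=[ray(ci,p,63)[:2] for p in ((260.4,197.4),(275,197.2),(277,262),(263,262))]
c=np.array(c); print(c.round(1).tolist(),c.mean(0),np.linalg.norm(c[0]-c[3]),np.linalg.norm(c[0]-c[1]))
d=(c[0]+c[1]-c[2]-c[3]); print(np.degrees(np.arctan2(d[1],d[0])))
y=np.radians(122.65)
grip(0.0,20)
robot.movep([486.6,118.6,125],down(y)); b=robot.observe()['contact_force']; print('base',b, robot.observe()['t'])
for z in (98,90,82,80,79,78,77):
    robot.servo_line([486.6,118.6,z],feed=60); robot.hold(0.1); o=robot.observe(); print(z,o['tcp_pos'].round(2),(o['contact_force']-b).round(2))
    if (o['contact_force']-b)[2]>14: break
save(viewer.read_camera('scene'),'s_push'); ci=viewer.camera_info('scene')
for d in viewer.pinpoint('plunger_top','scene')[:2]: print(d['confidence'],c2w(ci,d['at']).round(1))
print(robot.observe()['t'])
```

```text
[[484.0, 249.7], [473.7, 260.8], [527.0, 311.5], [537.3, 300.1]] [505.50548173 280.50843281] 73.2984329576782 15.178807488951888
-136.48851894124576
base [ 0.45504759 -0.46099686 -0.18175184] 6.1333
98 [486.85 118.12  98.23] [ 0.18 -0.7   3.3 ]
90 [487.07 118.42  90.42] [ 0.9  -1.97  4.76]
82 [487.11 118.39  82.59] [ 0.54 -2.28  7.67]
80 [487.09 118.46  80.69] [-0.16 -3.53  7.93]
79 [487.16 118.49  80.34] [-1.93 -2.85 13.67]
78 [487.25 118.47  80.22] [-4.29 -2.51 22.72]
0.45 [485.9 115.5  83.6]
8.75
```

The plunger is at its stop (80.2 mm, force rising steeply). Next I'll lift off and grasp the lid.

```bash
python3 - <<'E'
from h import *
robot.servo_line([486.6,118.6,150],feed=120)
grip(0.6,40)
y=np.radians(133.5)
robot.movep([505.5,280.5,120],down(y)); robot.hold(0.1)
b=robot.observe(); print(b['contact_force'],b['tcp_pos'])
robot.servo_line([505.5,280.5,33],feed=120); robot.hold(0.1)
print(robot.observe()['tcp_pos'],robot.observe()['contact_force'])
grip(0.0,40); o=robot.observe(); print('w',o['grip_width']*92,o['tcp_pos'],o['contact_force'])
robot.servo_line([505.5,280.5,180],feed=150); robot.hold(0.2); o=robot.observe(); print(o['grip_width']*92,o['contact_force']-b['contact_force'],o['t'])
ci=viewer.camera_info('wrist'); save(viewer.read_camera('wrist'),'w3'); save(viewer.read_camera('scene'),'s3')
np.savez('pics/w3.npz',**{k:np.array(v) for k,v in ci.items()})
for d in viewer.pinpoint('lid','wrist')[:3]: w=c2w(ci,d['at']); print(d['confidence'],w.round(1),proj(ci,w).round())
E
python3 -c "
import cv2
a=cv2.imread('pics/s3.png')[170:370,180:440]; cv2.imwrite('pics/s3z.png',cv2.resize(a,None,fx=3,fy=3,interpolation=3))"
```

```text
[ 0.20129743 -0.19565405  0.4027525 ] [506.09654429 278.34208538 120.19649411]
[506.18261976 280.83746707  33.95634189] [ 0.11074743 -0.12402061 -0.36148481]
w 15.96528108424698 [505.4679788  280.56410975  32.99424553] [ 0.27706558 -0.21896136  1.57398877]
15.57134413220126 [ 0.60035757  0.47235957 -3.27644512] 14.2
0.96 [371.7 256.2  -1.2] [356.  70.]
0.7 [506.7 281.5 148.3] [280. 236.]
0.61 [659.9 318.3  -1.2] [212. 299.]
```

View pics/w3.png

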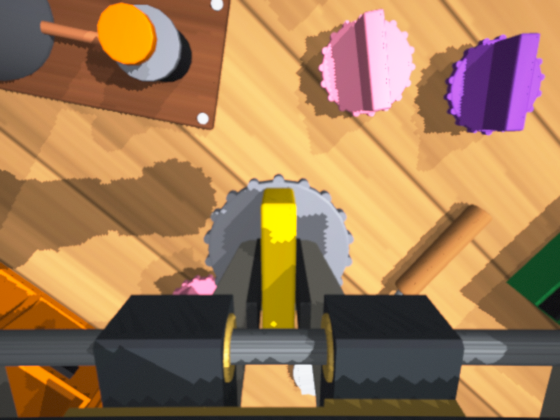

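View pics/s3z.png

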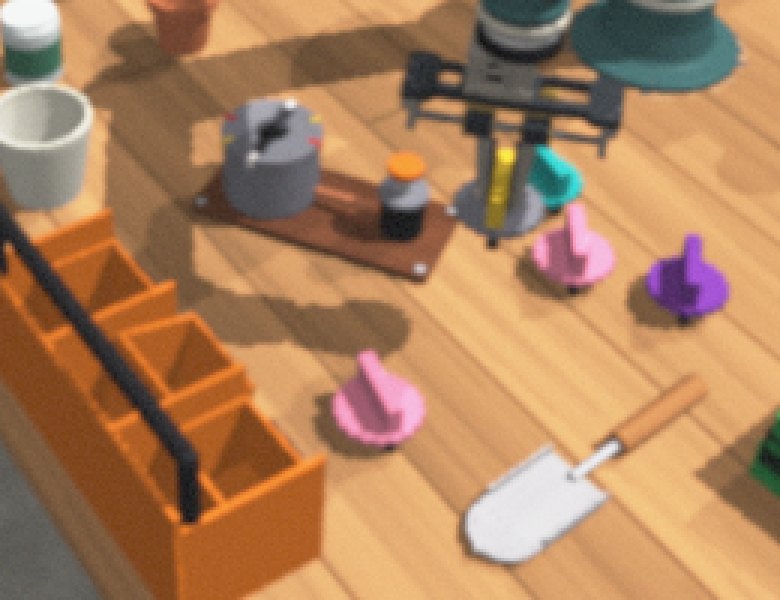

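Run:
```python
from h import *
o=robot.observe(); print(o['tcp_pos'],o['t'])
ci=dict(np.load('pics/w3.npz')); im=cv2.imread('pics/w3.png')
R=Rn.from_rotvec(o['tcp_rot']).as_matrix(); org=o['tcp_pos']-[0,0,33]
f=lambda a,y,z: org+a*R[:,2]+y*R[:,1]+[0,0,z]
for a,y,z in ((37,8,63),(37,-8,63),(-37,8,63),(-37,-8,63),(-37,8,29),(-37,-8,29)): print(a,y,z,proj(ci,f(a,y,z)).round(1))
big=cv2.resize(im[160:290,190:370],None,fx=4,fy=4,interpolation=3)
for z in (29,):
    p=np.array([(proj(ci,f(40*np.cos(t),40*np.sin(t),z))-[190,160]+.5)*4 for t in np.linspace(0,2*np.pi,90)]).astype(int); cv2.polylines(big,[p],True,(0,0,255),1)
p=np.array([(proj(ci,f(a,y,63))-[190,160]+.5)*4 for a,y in ((37,8),(37,-8),(-37,-8),(-37,8))]).astype(int); cv2.polylines(big,[p],True,(255,0,0),1)
cv2.imwrite('pics/w3z.png',big)
```

```text
[505.34589459 280.40611858 179.55536689] 14.35
37 8 63 [296.5 348.2]
37 -8 63 [264.  348.2]
-37 8 63 [298.9 203.3]
-37 -8 63 [262.  203.3]
-37 8 29 [295.1 186.3]
-37 -8 29 [265.  186.4]
```

View pics/w3z.png

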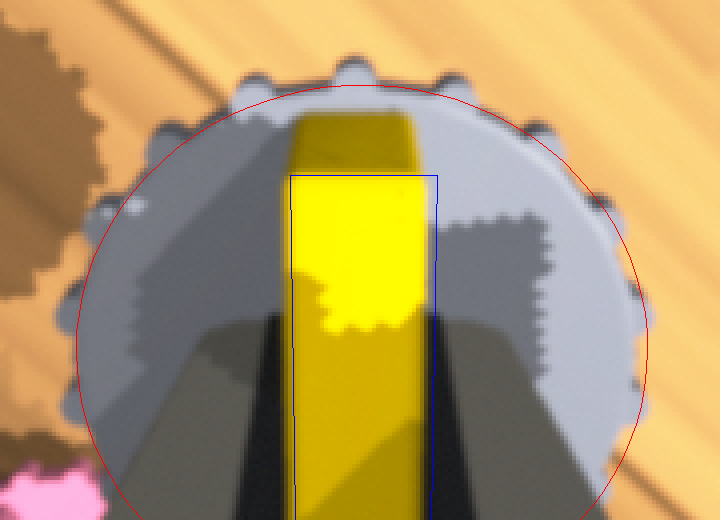

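Run:
```python
from h import *
y=np.radians(122.65); J=np.array([567.1,-7.1])
robot.movep([*J,160],down(y)); robot.hold(0.3); o=robot.observe(); b=o['contact_force']; print(o['tcp_pos'],o['t'])
for z in (135,129,126,123,120,117,114,111):
    robot.servo_line([*J,z],feed=50); robot.hold(0.1); o=robot.observe(); d=o['contact_force']-b
    print(z,o['tcp_pos'].round(2),d.round(2),o['wrist_torque'].round(2))
    if d[2]>8: break
    if z==135:
        ci=viewer.camera_info('wrist'); save(viewer.read_camera('wrist'),'w4'); np.savez('pics/w4.npz',**{k:np.array(v) for k,v in ci.items()})
print(robot.observe()['t'])
```

```text
[567.18830828  -5.93122874 160.05722897] 15.7833
135 [567.36  -7.14 135.24] [-0.67 -0.41 -1.43] [ 0.1   0.03 -0.04]
129 [567.05  -7.08 128.92] [ 1.2   0.04 -0.86] [ 0.01 -0.   -0.02]
126 [567.07  -7.13 125.96] [-0.56 -0.57 -0.46] [ 0.05 -0.02 -0.  ]
123 [567.08  -7.07 122.96] [ 0.47 -0.42 -1.04] [0.06 0.02 0.03]
120 [567.09  -7.11 119.95] [-0.11 -1.1  -0.55] [ 0.05 -0.02 -0.06]
117 [567.09  -7.11 116.95] [-0.53 -0.86 -1.72] [ 0.1   0.05 -0.02]
114 [567.11  -7.1  113.96] [ 0.83 -1.1  -0.67] [0.07 0.02 0.04]
111 [567.08  -7.1  110.94] [-0.5  -0.65 -0.76] [ 0.08 -0.02 -0.04]
19.05
```

View pics/w4.png

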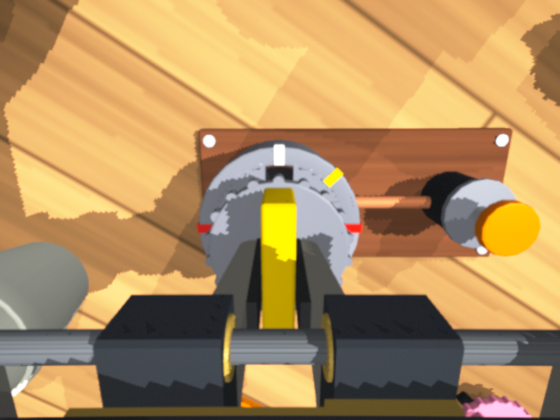

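The lid entered freely. Next I'll seat it.

Run:
```python
from h import *
y=np.radians(122.65); J=np.array([567.1,-7.1])
o=robot.observe(); b=o['contact_force']
for z in (109.5,108.5,108,107.5,107):
    robot.servo_line([*J,z],feed=20); robot.hold(0.15); o=robot.observe(); d=o['contact_force']-b
    print(z,o['tcp_pos'].round(2),d.round(2),o['wrist_torque'].round(2))
    if d[2]>4: break
grip(0.0,60)
for a in (8,16,24,32,40,47):
    robot.servo_line([*J,z],feed=30,rotation=down(y-np.radians(a))); robot.hold(0.1); o=robot.observe(); d=o['contact_force']-b
    m=Rn.from_rotvec(o['tcp_rot']).as_matrix()[:,1]
    print(a,122.65-np.degrees(np.arctan2(m[1],m[0])),o['tcp_pos'].round(2),d.round(2),o['wrist_torque'].round(3),round(o['t'],2))
    if abs(d).max()>25: break
ci=viewer.camera_info('wrist'); save(viewer.read_camera('wrist'),'w5'); np.savez('pics/w5.npz',**{k:np.array(v) for k,v in ci.items()})
save(viewer.read_camera('top'),'t5');save(viewer.read_camera('scene'),'s5')
a=cv2.imread('pics/s5.png')[170:290,220:380]; cv2.imwrite('pics/s5z.png',cv2.resize(a,None,fx=5,fy=5,interpolation=3))
```

```text
109.5 [567.1   -7.1  109.49] [0.97 0.3  0.56] [ 0.06 -0.05 -0.01]
108.5 [567.09  -7.09 108.47] [ 0.69 -0.42 -0.45] [0.06 0.02 0.  ]
108 [567.17  -7.12 108.03] [0.79 0.5  0.74] [ 0.07 -0.02  0.02]
107.5 [567.15  -7.05 107.95] [-1.55  0.51  6.26] [-0.02  0.48 -0.  ]
8 7.860293279591858 [567.75  -7.06 107.98] [ 1.27 -0.01  7.22] [-0.096  0.008 -0.028] 21.26
16 15.866851832696952 [567.71  -7.02 107.94] [0.99 0.12 6.99] [-0.086  0.045 -0.023] 21.65
24 23.870833266600258 [567.84  -7.05 107.99] [1.5  0.82 7.74] [-0.057  0.028 -0.107] 22.04
32 31.88245340951856 [567.82  -7.33 107.94] [ 1.08 -0.09  6.32] [-0.166  0.012 -0.046] 22.43
40 39.89276678146851 [567.87  -7.56 107.98] [ 1.8  -0.84  7.44] [-0.32   0.008 -0.041] 22.82
47 46.89969150076986 [567.83  -7.78 107.98] [ 0.49 -0.9   6.28] [-0.378  0.054 -0.036] 23.2
```

View pics/w5.png

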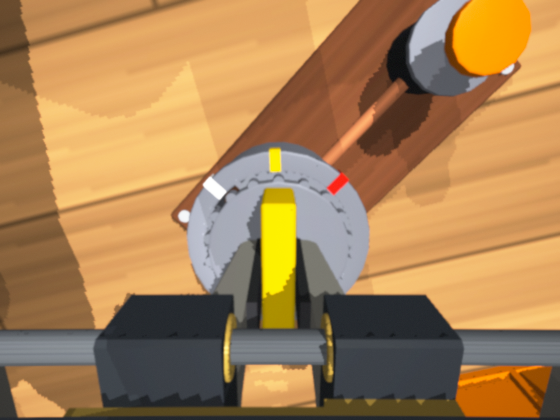

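View pics/s5z.png

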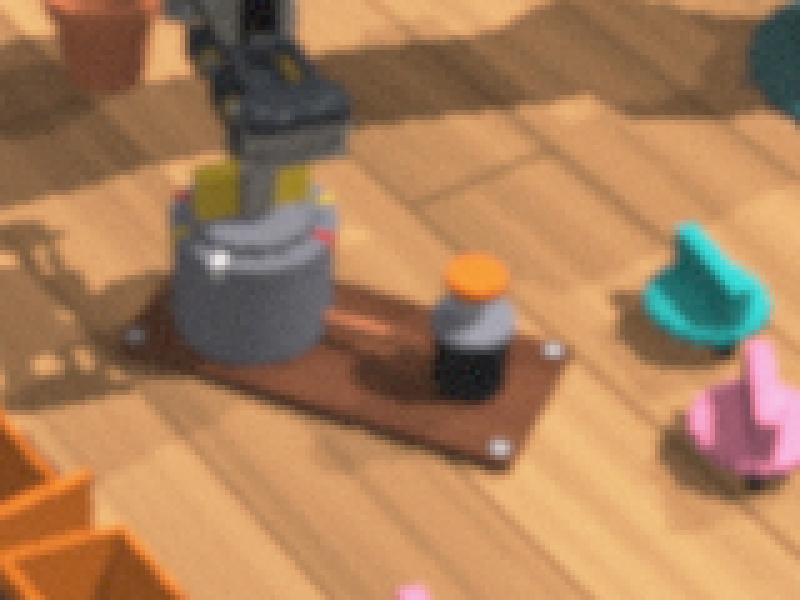

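Run:
```python
from h import *
robot.hold(0.3); o=robot.observe(); m=Rn.from_rotvec(o['tcp_rot']).as_matrix()[:,1]
print(122.65-np.degrees(np.arctan2(m[1],m[0])),o['tcp_pos'],o['contact_force'],o['grip_width']*92,o['t'])
ci=viewer.camera_info('scene'); viewer.read_camera('scene')
for n in('plunger_top','lid_seat'):
    for d in viewer.pinpoint(n,'scene')[:6]: print(n,round(d['confidence'],2),c2w(ci,d['at']).round(1))
h=cv2.cvtColor(cv2.imread('pics/w5.png'),cv2.COLOR_BGR2HSV); ci=dict(np.load('pics/w5.npz'))
H,S,V=[h[...,i] for i in range(3)]; m=(H>22)&(H<35)&(S>150)&(V>150); m[172:]=0; m[:145]=0; m[:,:250]=0; m[:,300:]=0
c=np.argwhere(m).mean(0)[::-1]; w=ray(ci,c,95); print('mark',c,w,np.degrees(np.arctan2(w[1]+7.5,w[0]-567.5)))
robot.job_done(); print('done')
```

```text
46.89922728256187 [567.86794591  -7.75493248 107.97652182] [ 0.78869817 -1.25772376  5.27407854] 15.657537262625393 23.65
plunger_top 0.21 [527.3 466.3  -1.1]
lid_seat 0.96 [322.3 153.2  23.5]
lid_seat 0.78 [565.2  -6.7  96.1]
lid_seat 0.76 [367.  261.7  20.7]
lid_seat 0.68 [658.3 315.   18.1]
lid_seat 0.66 [306.2 352.4  20.8]
mark [274.56680162 159.40080972] [519.65467843   2.8077156   95.        ] 167.84211782108824
the job is handed in; nothing more can be done
done
```

I did the job in the order asked and handed it in at about 24 s, with the gripper still holding the lid at the half-way marks. No verdict was reported.

- **Plunger:** I pushed it down until it would go no further, at a height of 80.2 mm with about 23 N on it. That matches the 20 mm stop. The pictures after the twist show it risen again.
- **Lid:** I gripped the yellow-bar lid across its bar. It slid freely into the jar and seated at the expected height, with the tool at 108.0 mm. The network placed the underside of its disc at 96 mm, against 95 mm for the jar mouth.
- **Twist:** I turned it 46.9° clockwise with light downward pressure, gripping at 60 N. The bar sits about 2° past the yellow marks. With the 5° play, the ring should be at about 42°, well short of locking at 66°.
- **Other objects:** I didn't plan any contact with the pots, tin or tools, and the forces showed none. I didn't re-measure their positions at the end.

**Checks that disagreed:**
- The network did not find the raised plunger in the last picture; its only hit was a low-confidence one on the trowel. My evidence that it rose is looking at the pictures.
- One colour-based plunger measurement was about 5 mm off the position worked out from the jar's marks. I used the jar-based position.

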